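# Lock the test gauge into the bench air coupler

## Task

The grading bench's compressed-air supply is to be checked: take the red test gauge out of its parking stand, draw back the spring sleeve of the upright air coupler on the manifold, push the gauge's plug fully home by feel and without forcing anything, and then let the sleeve spring forward over it so that the gauge is locked in. Leave the blue blow-off nozzle in its parking post, and leave the sample tray, the moisture meter and the dish of picked beans where they are.

Things in the scene. Friction and masses are not known exactly. Their poses are not given: they have to be found in the camera images.
- gauge: red test gauge, loose, 160 g (hidden mass +-20%): upright red cylinder, diameter 28 mm, white dial on top, steel coupler plug below. Origin: centre of the plug's shoulder (the face that lands on the coupler's mouth), z up. The red cylinder, the part to grip, runs 1.5 to 33 mm above the origin; from 0 to 1.5 is a flange of diameter 23. It starts upright in one of the stand's two posts
- plug_tip (a point): end of the gauge's plug, 25 mm below its shoulder. Down from the shoulder the plug has: guide collar diameter 14 (0 to 5 mm, lower edge chamfered 1.4), ball groove diameter 7.6 (5 to 10), locking collar diameter 14 with a 0.9 mm chamfer (10 to 13), nose diameter 9 (13 to 25) with a 2 mm tip chamfer
- outlet: fixed air manifold: aluminium block 64 x 90 mm, 34 mm high, yellow valve lever and blue pipe at its -y end (to 100 mm out, below 42 mm high). The upright steel quick coupler stands in its middle, screwed in on a threaded nipple to a depth that differs: its mouth is 80 to 92 mm above the work surface, not measured, to be seen or felt; it does not move. Origin: on the coupler's axis at the work surface; z up
- sleeve (a joint): travel (m) of the coupler's sleeve: 0 forward (up; top face level with the mouth), grows as it is drawn back, straight down, to a stop at 0.014. Spring 6 N at 0, 10.2 N at the stop; let go, it returns at once. Steel ring: collar diameter 42 (bore 25), 5 mm thick, at its top, knurled skirt diameter 34 below; the body it bares is 24 across. The collar stands out all round the 28 mm gauge
- valve (a joint): travel (m) of the valve in the coupler's bore, pushed down by the plug's nose: 0 shut, 0.0065 (or a little more) with the plug home (shoulder on the mouth, a hard stop). It drags with about 5 N, more than the gauge weighs, and stays there: nothing pushes the plug out. Bore diameter 15.2, 14 mm deep, then 10.2 for the nose; locking balls 6 to 9 mm below the mouth; the valve is met 6.5 mm before home
- stand: the fixed parking stand: dark base plate 60 x 120 mm, 8 mm thick, with two aluminium posts 80 mm apart along its y axis (at y = +40 and -40 mm), tubes of outer diameter 24, inner 16, tops 53 mm above the work surface. Origin: centre of its underside on the work surface; z up
- nozzle: the blue blow-off nozzle (bystander), loose, 120 g: the same plug below, a blue barrel of diameter 24 mm and a brass tip above, 50 mm high over its post; stands in the other post of the stand. Origin: centre of its plug's shoulder, z up
- tray: steel sample tray with green coffee beans (bystander), loose, 110 x 150 x 26 mm. Origin: centre of its underside
- meter: black moisture meter with grey keys and a teal screen (bystander), loose, 85 x 150 x 40 mm. Origin: centre of its underside
- dish: small round steel dish of picked beans (bystander), loose, diameter 64, 18 mm high. Origin: centre of its underside
- groove (a point): middle of the gauge's ball groove, 7.5 mm below its shoulder. Sleeve forward: the balls stop the locking collar, the plug stands upright with its shoulder 7 mm above the mouth, and pushing harder is no use. Sleeve 3.5 mm or more back: it can be pushed home. If the plug is not within about 1 mm of home, the balls hold the sleeve some 3 mm back: not locked
- red_edge (a point): centre of the red cylinder's lower edge, 1.5 mm above the shoulder. Fingertips that reach 12 to 15 mm below this edge while gripping the gauge meet the sleeve's collar first (the locking collar is then just inside the bore), have it back far enough when the plug comes to the balls, and bring the plug home before the sleeve's stop
There are look-alikes about, which are no part of the job. Of the things like the gauge, leave any that is green; of the rest the smaller one is meant.

How it is judged:
By the outcome, as a careful person would: the job done as asked, in the order asked, and still so for the second after the job is handed in, with the robot touching nothing.
It also fails if it takes over 48 s, if anything falls off the work surface, if the arm or the gripper's body presses on something with over 40 N, if the wrist force passes 120 N, or if a joint passes its speed limit or range.

## Robot

A 6-joint arm with a two-finger parallel gripper is mounted at the origin on the work surface. World frame = base frame: x ahead of the robot, y to its left, z up, the work surface at z = 0. Lengths are in mm, angles in rad, forces in N, time in s.
With the tool pointing down it reaches from about 350 to 975 mm from the base axis. Payload 4.9 kg.
Tool frame: the origin (TCP) lies at the very end of the fingers, on their centre line; the grasp point (between the pads) lies 19 mm behind it; z points along the fingers, y is the line along which they close (so a half turn about z gives the same grasp; the last joint's range is limited). The gripper opens to 85 mm and grips with 20 to 120 N. Pads are 22 mm wide; open, the fingers measure 114 mm over their backs; the gripper's body (76 mm by 85 mm) begins 54 mm behind the grasp point. The pads swing forward as they close: fully open they stand 13 mm farther back than shut.
Start: joints at [1.157, 0.053, 1.613, -0, 1.476, -0.119], TCP at [181.583, 598.021, 231.304] pointing down, gripper open.
Joint ranges: [-3.01, 3.01], [-1.01, 2.22], [0.06, 2.58], [-1.02, 4.17], [0.09, 2.62], [-3.14, 3.14]. Speed limits (rad/s): [2.57, 2.57, 3.14, 3.14, 3.14, 3.14].

## Interface

Orientations are given as a rotation vector (axis times angle).
In Python, from cell import r gives the robot as it stands. The module is installed in compiled form; this text tells all that it offers.
- The arm moves only by the tool apply_moves, never from a script. Its arguments are lists of equal length, an entry for each row: "delta_pos": the shift along the tool's x, y, z in m, a list of three; "turn": the turn about the tool's z in degrees; "gripper": the opening in per cent of the stroke, from 0 (shut) to 100 (fully open). In form: {"delta_pos": [[dx, dy, dz], ...], "turn": [turn, ...], "gripper": [gripper, ...]}. A call has 1 to 12 rows; each row shifts and turns the commanded pose from where the row before left it, along the tool's axes as they then stand; what a row does not reach is not made up. A row lasts 1/12 s, in which the tool goes at most 41.7 mm and 7.16 degrees, less where a joint would pass 70% of its speed; a pose out of reach is approached as far as the arm can. A call is refused whole if a number of a shift passes 0.0417 or a number of a turn 7.16, either way. A call with a gripper value outside its range is refused whole. The fingers move at their own pace and stop on an object; the grip force is fixed at half the most. Time passes only in rows, so rows that do not move let the fingers close. It gives the time, the measured TCP pose, the force, the opening and the grip force at its end, in the units of the state.
- r.get_obs(): the state, without advancing time (a new reading comes with each control period).
- r.grab_frame(name): name is "side" or "top"; returns the picture (480x640x3 uint8, red, green, blue); there is no depth.
- r.camera_info(name): a dict with "fx", "fy", "cx", "cy" (pixels), "R" (3x3) and "t" (3): a world point X has camera coordinates R X + t. Camera axes: x right, y down, z forward; pixel columns grow to the right and rows downward; lengths in mm; the calibration is good to about 2 mm. A picture is of the moment at which its call begins. camera_info takes no time and is no camera call.
- r.sign_off(): hands the job in; it is judged then, once.
The state is a dict: "time_s": time; "joint_pos": joint angles; "joint_vel": joint speeds; "effort": joint torques, N m; "position": TCP position; "eef_rot": TCP orientation; "force": force on the tool from outside, world axes, zero at the start; "ft_torque": the same for the moment, N m; "grip_width": finger opening in mm; "gripper_force": force on a finger pad.
Only numpy, scipy, OpenCV 4.12 (cv2) and the standard library are available. Lean on these libraries where they do the work, as an engineer would, in place of code of your own. Each camera call takes 0.05 s, during which the arm holds its last target. There are 200 camera calls.

## Working session

There is one attempt and no reset: what is moved stays moved. The work goes in short steps, Python scripts to look and compute and a tool call to move; the robot and the scene stay as the last step left them, time stands still between calls to the robot, and variables do not carry over. Pictures are saved under pics/ and viewed, at most 10 in all, crops included, and the job is handed in when it is done.

Besides the shell and the picture viewer there is one more tool, called after ">>>" as name([rows], argument=value, ...), one row to a line, values as JSON. apply_moves: Moves the arm, as the interface text tells. Its arguments: {"type":"object","properties":{"delta_pos":{"type":"array","items":{"type":"array","items":{"type":"number"}}},"turn":{"type":"array","items":{"type":"number"}},"gripper":{"type":"array","items":{"type":"number"}}},"required":["delta_pos","turn","gripper"]}

```bash
mkdir -p pics; python3 - <<'E'
from cell import r
import cv2,numpy as np
for n in("side","top"):
    cv2.imwrite(f"pics/{n}0.png",r.grab_frame(n)[:,:,::-1])
    c=r.camera_info(n);print(n,c["fx"],c["cx"],c["cy"],np.round(c["R"],3).tolist(),np.round(-np.array(c["R"]).T@c["t"]))
o=r.get_obs();print(o)
E
```

```text
side 576.9080712535659 322.3809747067889 240.55353471673914 [[0.985, -0.174, -0.022], [-0.103, -0.471, -0.876], [0.142, 0.865, -0.482]] [ 485. -735.  490.]
top 570.0421297332491 320.97450791745797 236.0334659328342 [[0.026, -0.999, 0.02], [-0.981, -0.03, -0.194], [0.195, -0.014, -0.981]] [ 437.   21. 1086.]
{'time_s': 0.1, 'joint_pos': array([ 1.15699342e+00,  5.32973651e-02,  1.61417638e+00,  1.63869164e-05,
        1.47599573e+00, -1.19004148e-01]), 'joint_vel': array([ 0.00098549,  0.00017143, -0.0022498 ,  0.00089406, -0.00102617,
       -0.00180132]), 'effort': array([ 1.19312817e-04, -3.94904459e+01, -3.71364033e+01, -1.40219772e-04,
        3.86129570e-03, -7.24497198e-06]), 'position': array([181.35883531, 597.51279539, 230.17015086]), 'eef_rot': array([-4.61321174e-01, -3.10702044e+00,  2.83689996e-03]), 'force': array([-0.53769387, -0.87985353,  0.43460857]), 'ft_torque': array([-0.03609826,  0.00199292,  0.01046332]), 'gripper_force': 0.0, 'grip_width': 85.31300017033695}
```

View pics/side0.png

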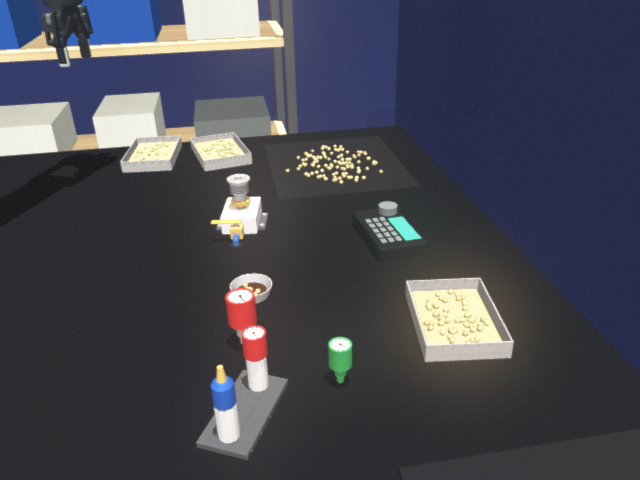

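View pics/top0.png

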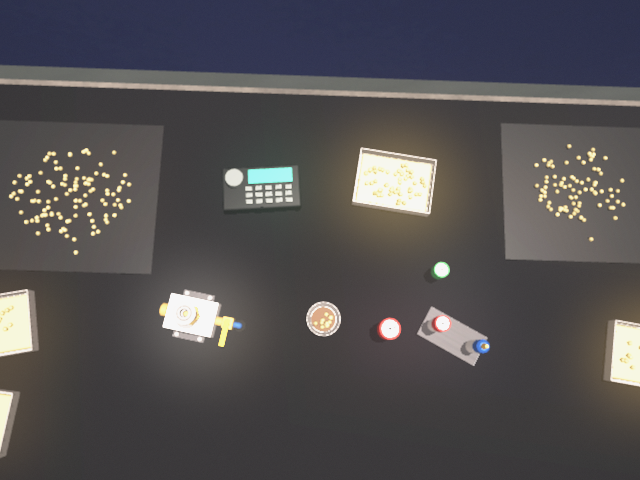

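The candidates like the gauge are:
- Large red: side (241,310), top (389,329). It stands on the table.
- Smaller red: side (256,343), top (441,324). It stands in the stand post next to the blue nozzle.
- Green: side (340,354), top (441,270).

The smaller red one in the post fits the description. The coupler is at side (238,185), top (186,314).

I'll confirm this in one crop and measure.

```bash
cat > h.py <<'E'
from cell import r
import cv2,numpy as np
from scipy.spatial.transform import Rotation as Ro
C={n:r.camera_info(n) for n in("side","top")}
def ray(n,p):
    c=C[n];R=np.array(c["R"]);o=-R.T@np.array(c["t"])
    d=R.T@np.array([(p[0]-c["cx"])/c["fx"],(p[1]-c["cy"])/c["fy"],1]);return o,d/np.linalg.norm(d)
def plane(n,p,z):
    o,d=ray(n,p);return o+d*(z-o[2])/d[2]
def tri(ps,pt):
    A=np.zeros((3,3));b=np.zeros(3);L=[ray("side",ps),ray("top",pt)]
    for o,d in L:
        P=np.eye(3)-np.outer(d,d);A+=P;b+=P@o
    x=np.linalg.solve(A,b);return x,[np.linalg.norm(np.cross(x-o,d)) for o,d in L]
def proj(n,X):
    c=C[n];q=np.array(c["R"])@X+np.array(c["t"]);return np.array([c["fx"]*q[0]/q[2]+c["cx"],c["fy"]*q[1]/q[2]+c["cy"]])
def blobs(im,lo,hi,amin=20):
    h=cv2.cvtColor(im,cv2.COLOR_RGB2HSV);m=cv2.inRange(h,lo,hi)
    n,_,s,c=cv2.connectedComponentsWithStats(m);return [(s[i].tolist(),c[i].round(1).tolist()) for i in range(1,n) if s[i][4]>=amin]
E
python3 - <<'E'
from h import *
s=cv2.imread("pics/side0.png");t=cv2.imread("pics/top0.png")
for n,im in(("side",s),("top",t)):
    rgb=im[:,:,::-1].copy()
    print(n,"red",blobs(rgb,(0,150,90),(6,255,255)),blobs(rgb,(174,150,90),(180,255,255)))
    print(n,"blue",blobs(rgb,(105,200,120),(125,255,255)))
k=lambda im,x,y,w,h,f:cv2.resize(im[y:y+h,x:x+w],None,fx=f,fy=f,interpolation=cv2.INTER_CUBIC)
W=lambda a:cv2.resize(a,(400,300),interpolation=cv2.INTER_CUBIC)
cv2.imwrite("pics/crop1.png",np.vstack([np.hstack([W(s[280:430,200:400]),W(t[285:360,400:500])]),np.hstack([W(s[165:255,190:310]),W(t[278:353,150:250])])]))
E
```

```text
side red [([225, 291, 42, 70, 1282], [246.7, 327.5])] []
side blue []
top red [([378, 323, 8, 16, 27], [379.9, 331.3])] []
top blue []
```

View pics/crop1.png

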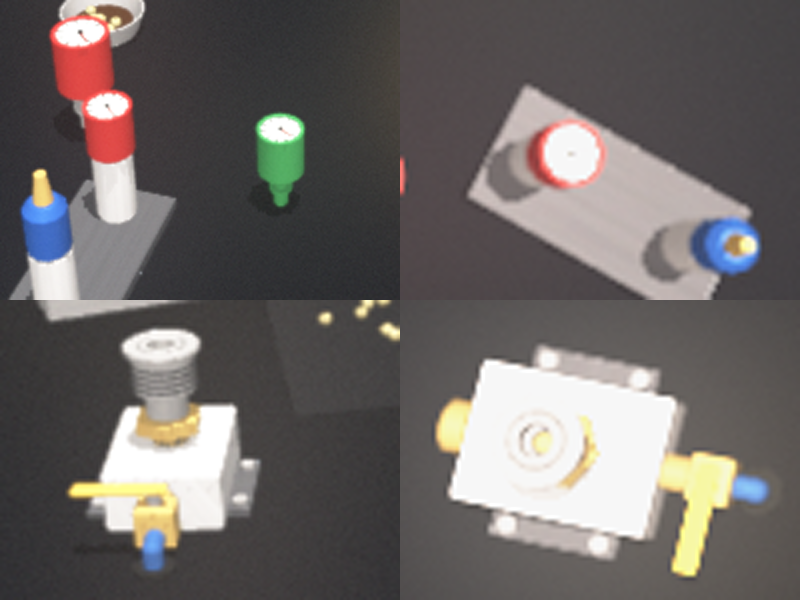

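The crop confirms the small red gauge in the post: dial at side (254.5,332.5), top (442.8,323.5). The green one and the larger red one stand directly on the table. The coupler mouth is at about side (238.3,178.8), top (184.2,313).

```bash
python3 - <<'E'
from h import *
s=cv2.imread("pics/side0.png")[:,:,::-1].copy();t=cv2.imread("pics/top0.png")[:,:,::-1].copy()
print("gauge",tri((254.5,332.5),(442.8,323.5)))
print("coupler",tri((238.3,178.8),(184.2,313.0)))
for z in(80,86,92):print(z,plane("top",(184.2,313),z).round(1),plane("side",(238.3,178.8),z).round(1))
for z in(86,88):print(z,plane("top",(442.8,323.5),z).round(1),plane("side",(254.5,332.5),z).round(1))
# stand plate corners (top crop px/4)
cs=[(430/1,285+0)]
P=[plane("top",(400+(x-400)/4,285+y/4),8)[:2].round(1) for x,y in((528,87),(748,208),(470,196))]
print("plate corners",P,"nozzle",tri((200+39/2,280+190/2),(400+338/4,285+244/4)))
M=[plane("top",(150+(x-400)/4,278+(y-300)/4),34)[:2].round(1) for x,y in((486,361),(676,398),(662,538),(452,497))]
print("block",M)
o=r.get_obs();print(Ro.from_rotvec(o["eef_rot"]).as_matrix().round(3).tolist())
E
```

```text
gauge (array([ 488.71441087, -209.27048326,   87.98396165]), [np.float64(2.301649880165913), np.float64(2.3016498801659795)])
coupler (array([493.21847603, 239.2919054 ,  90.84828569]), [np.float64(1.2619064758473972), np.float64(1.2619064758473197)])
80 [492.6 241.6  80. ] [494.7 266.   80. ]
86 [492.2 240.3  86. ] [494.6 251.3  86. ]
92 [491.9 239.   92. ] [494.5 236.7  92. ]
86 [ 486.5 -209.8   86. ] [ 491.  -206.5   86. ]
88 [ 486.4 -209.3   88. ] [ 491.  -209.1   88. ]
plate corners [array([ 521.2, -207.8]), array([ 467.6, -310.6]), array([ 469.6, -179.9])] nozzle (array([ 450.55561131, -279.19693511,   94.18814513]), [np.float64(0.780115159018716), np.float64(0.7801151590187125)])
block [array([530.4, 277.5]), array([515.9, 189.6]), array([452.7, 192.1]), array([468.4, 288.1])]
[[-0.957, 0.291, -0.001], [0.291, 0.957, -0.002], [0.0, -0.002, -1.0]]
```

>>> apply_moves([
  [-0.0335,-0.0245,0],
  [-0.0335,-0.0245,0],
  [-0.0335,-0.0245,0],
  [-0.0335,-0.0245,0],
  [-0.0335,-0.0245,0],
  [-0.0335,-0.0245,0],
  [-0.0335,-0.0245,0],
  [-0.0335,-0.0245,0],
  [-0.0335,-0.0245,0],
  [-0.0335,-0.0245,0],
  [-0.0335,-0.0245,0],
  [-0.0335,-0.0245,0],
], turn=[0,0,0,0,0,0,0,0,0,0,0,0], gripper=[60,60,60,60,60,60,60,60,60,60,60,60])

```text
time_s: 1.1
position: [481.4, 198.0, 231.0]
eef_rot: [-0.462, -3.107, -0.0]
force: [0.7, -0.6, 0.9]
grip_width: 51.2
gripper_force: 0.0
```

>>> apply_moves([
  [-0.0106,-0.0324,0],
  [-0.0106,-0.0324,0],
  [-0.0106,-0.0324,0],
  [-0.0106,-0.0324,0],
  [-0.0106,-0.0324,0],
  [-0.0106,-0.0324,0],
  [-0.0106,-0.0324,0],
  [-0.0106,-0.0324,0],
  [-0.0106,-0.0324,0],
  [-0.0106,-0.0324,0],
  [-0.0106,-0.0324,0],
  [-0.0106,-0.0324,0],
], turn=[0,0,0,0,0,0,0,0,0,0,0,0], gripper=[60,60,60,60,60,60,60,60,60,60,60,60])

```text
time_s: 2.1
position: [489.0, -210.6, 230.8]
eef_rot: [-0.462, -3.107, -0.001]
force: [0.7, 0.9, -1.1]
grip_width: 51.1
gripper_force: 0.0
```

>>> apply_moves([
  [0,0,0],
  [0,0,0],
  [0,0,0],
  [0,0,0],
  [0,0,0],
  [0,0,0],
  [0,0,0],
  [0,0,0],
  [0,0,0],
  [0,0,0],
  [0,0,0],
  [0,0,0],
], turn=[7,7,7,7,7,7,7,7,7,7,7,7], gripper=[60,60,60,60,60,60,60,60,60,60,60,60])

```text
time_s: 3.1
position: [489.3, -208.9, 230.7]
eef_rot: [-2.427, -1.993, 0.001]
force: [0.6, 0.1, -0.3]
grip_width: 51.2
gripper_force: 0.0
```

>>> apply_moves([
  [0,0,0],
  [0,0,0],
  [0,0,0],
  [0,0,0],
], turn=[7,7,2.4,0], gripper=[60,60,60,60])

```text
time_s: 3.43
position: [489.3, -208.9, 230.7]
eef_rot: [-2.682, -1.633, 0.001]
force: [0.2, -0.3, 0.8]
grip_width: 51.4
gripper_force: 0.0
```

>>> apply_moves([
  [0,0,0.03],
  [0,0,0.03],
  [0,0,0.03],
  [0,0,0.02],
  [0,0,0],
  [0,0,0],
], turn=[0,0,0,0,0,0], gripper=[60,60,60,60,60,60])

```text
time_s: 3.93
position: [488.6, -208.5, 120.0]
eef_rot: [-2.68, -1.634, 0.002]
force: [-0.3, -0.3, 0.1]
grip_width: 51.6
gripper_force: 0.0
```

```bash
python3 - <<'E'
from h import *
s=r.grab_frame("side")[:,:,::-1];t=r.grab_frame("top")[:,:,::-1]
cv2.imwrite("pics/s1.png",s);cv2.imwrite("pics/t1.png",t)
W=lambda a:cv2.resize(a,None,fx=5,fy=5,interpolation=cv2.INTER_CUBIC)
cv2.imwrite("pics/crop2.png",np.hstack([W(s[290:410,215:295]),W(t[270:390,400:480])]))
p=r.get_obs()["position"];print(p,proj("side",p),proj("top",p))
E
```

```text
[ 490.56733978 -209.6879031   123.16065362] [251.59446767 307.19987424] [447.79294425 320.0938307 ]
```

View pics/crop2.png

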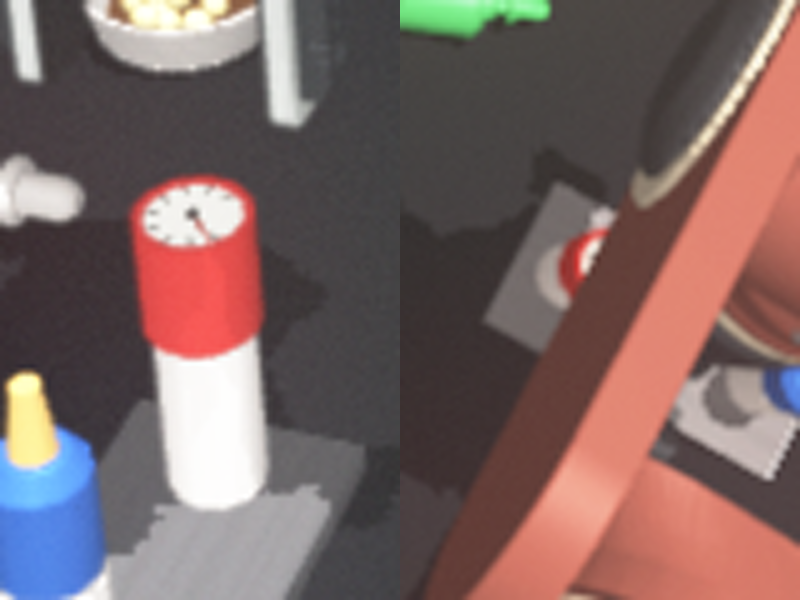

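The gauge is still in its post, dial at side (254,332). The look-alikes, which stood on their noses, now seem to lie on their sides, so I'll check the whole view.

View pics/s1.png

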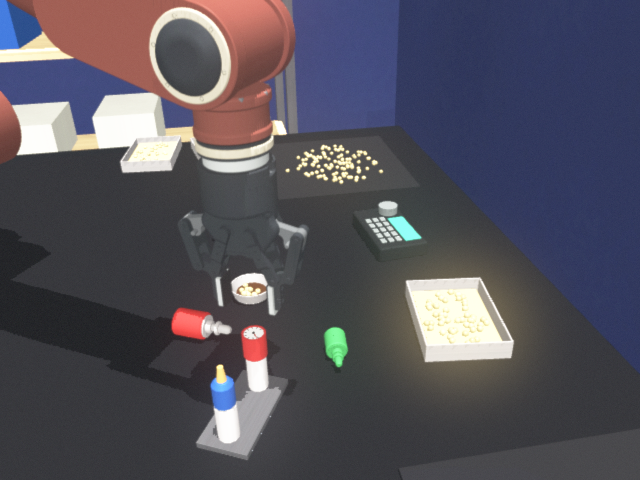

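```bash
python3 - <<'E'
from h import *
o=r.get_obs();p=o["position"];R=Ro.from_rotvec(o["eef_rot"]).as_matrix();print(p,R.round(3).tolist())
for sg in(-1,1):
  for dx in(-11,11):
    for dz in(0,-6,-10):
      print(sg,dx,dz,proj("side",p+R@np.array([dx,sg*25.7,dz])).round(1))
print("big red plug tip",plane("side",(230,329),8),"green tip",plane("side",(338,364),5))
E
```

```text
[ 490.56733978 -209.6879031   123.16065362] [[0.458, 0.889, 0.002], [0.889, -0.458, -0.001], [-0.0, 0.003, -1.0]]
-1 -11 0 [225.9 309.3]
-1 -11 -6 [225.3 304.7]
-1 -11 -10 [224.9 301.7]
-1 11 0 [234.4 298.2]
-1 11 -6 [233.9 293.7]
-1 11 -10 [233.5 290.7]
1 -11 0 [269.7 316.7]
1 -11 -6 [269.3 312.1]
1 -11 -10 [269. 309.]
1 11 0 [277.2 305.2]
1 11 -6 [276.8 300.6]
1 11 -10 [276.6 297.6]
big red plug tip [459.94910962 -89.92669906   8.        ] green tip [ 590.72894453 -185.60825606    5.        ]
```

They toppled by themselves, since I never went below z=230 near them, and both lie clear of the stand: big red tip at (460,-90), green tip at (591,-186). I'm descending around the gauge.

>>> apply_moves([
  [0,0,0.015],
  [0,0,0.015],
  [0,0,0.015],
  [0,0,0.015],
  [0,0,0.01],
  [0,0,0.0105],
  [0,0,0],
  [0,0,0],
], turn=[0,0,0,0,0,0,0,0], gripper=[60,60,60,60,60,60,45,45])

```text
time_s: 4.7
position: [489.9, -209.3, 41.2]
eef_rot: [2.682, 1.635, 0.0]
force: [0.4, -0.2, -0.7]
grip_width: 38.2
gripper_force: 0.0
```

```bash
cat >> h.py <<'E'
def avg(n=6,cam="side"):
    L=[]
    for _ in range(n):
        r.grab_frame(cam);o=r.get_obs();L.append(np.r_[o["position"],o["force"],o["grip_width"],o["gripper_force"]])
    print("avg pos,force,width,grip",np.mean(L,0).round(2),"sd",np.std(L,0).round(1)[:6]);return np.mean(L,0)
E
python3 - <<'E'
from h import *
avg(6)
s=r.grab_frame("side")[:,:,::-1];cv2.imwrite("pics/s2.png",s)
cv2.imwrite("pics/crop3.png",cv2.resize(s[300:400,195:315],None,fx=6,fy=6,interpolation=cv2.INTER_CUBIC))
E
```

```text
avg pos,force,width,grip [ 4.9028e+02 -2.0951e+02  4.1870e+01 -1.0000e-02  2.8000e-01 -2.0000e-01
  3.8380e+01  0.0000e+00] sd [0.1 0.1 0.1 0.5 0.4 0.6]
```

View pics/crop3.png

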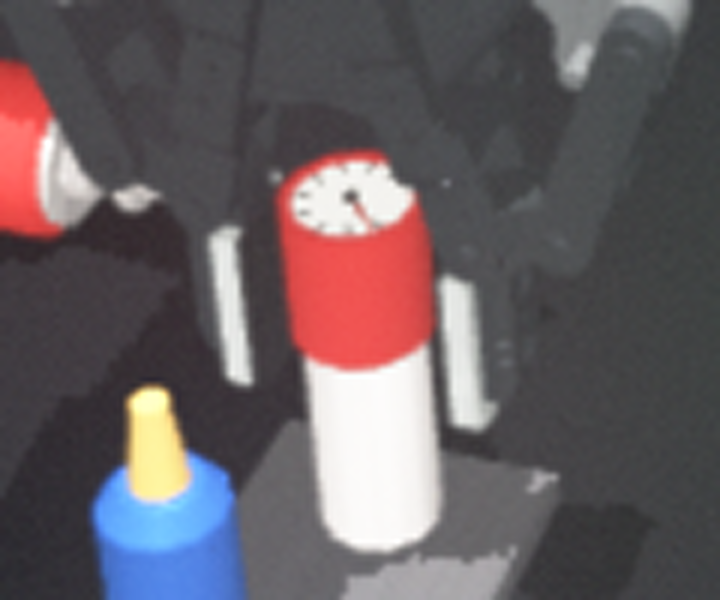

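```bash
python3 - <<'E'
from h import *
o=r.get_obs();p=o["position"];R=Ro.from_rotvec(o["eef_rot"]).as_matrix()
f=lambda X:((proj("side",X)-[195,300])*6).round(0)
for dz in(0,-2,-4):print(dz,[f(p+R@np.array([-11,s*19.2,dz])) for s in(-1,1)],"obs (250,383) (452,428)")
# gauge dial centre / red lower edge extremes if on tool axis
for z in(86,88):print("axis",z,f([p[0],p[1],z]),"obs dial (352,195)")
a=np.linspace(0,2*np.pi,73);E=np.array([f([p[0]+14*np.cos(t),p[1]+14*np.sin(t),54.5]) for t in a]);print("red edge x",E[:,0].min(),E[:,0].max(),"ymax",E[:,1].max(),"obs 300 431 368")
E
```

```text
0 [array([256., 407.]), array([441., 444.])] obs (250,383) (452,428)
-2 [array([255., 399.]), array([441., 436.])] obs (250,383) (452,428)
-4 [array([254., 391.]), array([440., 428.])] obs (250,383) (452,428)
axis 86 [352. 205.] obs dial (352,195)
axis 88 [351. 196.] obs dial (352,195)
red edge x 292.0 438.0 ymax 385.0 obs 300 431 368
```

The dial is centred between the fingers to within about 1 mm: dial at crop (352,195), tips at (250,383) and (452,428). The tips sit about 12 mm below the red edge, so I'll go 1 mm lower and close.

>>> apply_moves([
  [0,0,0.001],
  [0,0,0],
  [0,0,0],
  [0,0,0],
  [0,0,0],
  [0,0,0],
  [0,0,0],
  [0,0,0],
], turn=[0,0,0,0,0,0,0,0], gripper=[40,35,30,25,20,10,0,0])

```text
time_s: 5.72
position: [489.5, -209.1, 39.9]
eef_rot: [-2.683, -1.635, 0.0]
force: [-1.8, 2.0, 3.1]
grip_width: 26.9
gripper_force: 58.7
```

```bash
python3 - <<'E'
from h import *
avg(6)
cv2.imwrite("pics/s3.png",r.grab_frame("side")[:,:,::-1])
E
```

```text
avg pos,force,width,grip [ 489.51 -209.05   39.92   -2.37    1.59    3.96   26.72   58.73] sd [0.  0.  0.  0.5 0.4 0.5]
```

>>> apply_moves([
  [0,0,-0.002],
  [0,0,-0.004],
  [0,0,-0.006],
  [0,0,-0.008],
  [0,0,-0.01],
  [0,0,-0.015],
  [0,0,-0.015],
  [0,0,-0.015],
  [0,0,-0.015],
  [0,0,-0.01],
  [0,0,-0.01],
  [0,0,0],
], turn=[0,0,0,0,0,0,0,0,0,0,0,0], gripper=[0,0,0,0,0,0,0,0,0,0,0,0])

```text
time_s: 7.07
position: [490.9, -209.9, 152.8]
eef_rot: [2.679, 1.632, 0.003]
force: [0.4, -0.7, -1.5]
grip_width: 26.6
gripper_force: 59.0
```

>>> apply_moves([
  [0.0125,-0.0063,0],
  [0.025,-0.0126,0],
  [0.025,-0.0126,0],
  [0.025,-0.0126,0],
  [0.025,-0.0126,0],
  [0.025,-0.0126,0],
  [0.025,-0.0126,0],
  [0.025,-0.0126,0],
  [0.025,-0.0126,0],
  [0.025,-0.0126,0],
  [0.025,-0.0126,0],
  [0.025,-0.0126,0],
], turn=[0,0,0,0,0,0,0,0,0,0,0,0], gripper=[0,0,0,0,0,0,0,0,0,0,0,0])

```text
time_s: 8.07
position: [491.1, 114.8, 148.4]
eef_rot: [-2.681, -1.634, 0.003]
force: [0.0, -1.1, -2.3]
grip_width: 26.3
gripper_force: 59.1
```

>>> apply_moves([
  [0.025,-0.0126,0],
  [0.025,-0.0126,0],
  [0.025,-0.0126,0],
  [0.025,-0.0126,0],
  [0.013,-0.0066,0],
  [0,0,0],
  [0,0,0],
  [0,0,0],
], turn=[0,0,0,0,0,0,0,0], gripper=[0,0,0,0,0,0,0,0])

```text
time_s: 8.73
position: [493.0, 239.0, 148.8]
eef_rot: [-2.683, -1.635, 0.003]
force: [-0.2, -0.4, -2.0]
grip_width: 26.2
gripper_force: 59.1
```

```bash
python3 - <<'E'
from h import *
a=avg(6)
print(Ro.from_rotvec(r.get_obs()["eef_rot"]).as_matrix().round(3).tolist())
s=r.grab_frame("side")[:,:,::-1];cv2.imwrite("pics/s4.png",s)
k=lambda im,x0:cv2.resize(im[100:200,x0:x0+66],None,fx=6,fy=6,interpolation=cv2.INTER_CUBIC)
s3=cv2.imread("pics/s3.png")[300:400,215:281]
cv2.imwrite("pics/crop4.png",np.hstack([k(s,205),cv2.resize(s3,None,fx=6,fy=6,interpolation=cv2.INTER_CUBIC)]))
E
```

```text
avg pos,force,width,grip [ 4.9363e+02  2.3860e+02  1.4952e+02  2.1000e-01 -2.0000e-02 -1.7800e+00
  2.6640e+01  5.9110e+01] sd [0.2 0.1 0.3 0.6 0.4 0.4]
[[0.46, 0.888, 0.0], [0.888, -0.46, -0.0], [-0.0, 0.0, -1.0]]
```

View pics/crop4.png

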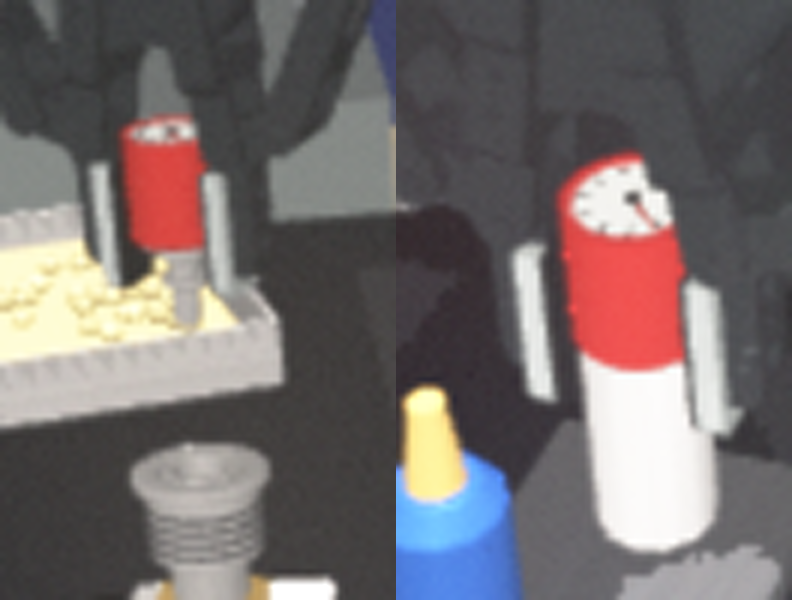

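```bash
python3 - <<'E'
from h import *
p=np.array([493.5,238.7,149.5])
f=lambda x,y,z:((proj("side",np.array([x,y,z]))-[205,100])*6).round(1)
tipz=53+110-25
print("nose tip pred",f(p[0],p[1],tipz),"obs (187,330)")
print("red edge ctr pred",f(p[0],p[1],54.5+110))
for z in(84,88,92):
    a=np.linspace(0,2*np.pi,73);E=np.array([f(p[0]+21*np.cos(t),p[1]+21*np.sin(t),z) for t in a])
    print(z,"axis",f(p[0],p[1],z),"collar x",E[:,0].min(),E[:,0].max(),"y",E[:,1].min(),E[:,1].max())
# collar ellipse in s0 by threshold (grey bright, top region)
s=cv2.imread("pics/s4.png");g=cv2.cvtColor(s,cv2.COLOR_BGR2GRAY)[172:190,215:262]
print((g[:, ::2]).tolist())
E
```

```text
nose tip pred [181.7 324.6] obs (187,330)
red edge ctr pred [172.9 237.6]
84 axis [198.8 495.3] collar x 128.2 269.1 y 468.1 523.4
88 axis [197.5 482.9] collar x 126.8 267.9 y 456.0 510.8
92 axis [196.3 470.5] collar x 125.4 266.8 y 443.7 498.3
[[61, 60, 60, 61, 61, 62, 62, 64, 63, 60, 65, 63, 62, 63, 65, 64, 65, 64, 65, 62, 65, 63, 65, 63], [61, 57, 60, 60, 59, 61, 62, 64, 63, 65, 79, 80, 77, 78, 78, 71, 64, 67, 66, 65, 66, 64, 64, 65], [62, 61, 61, 61, 62, 62, 62, 64, 71, 94, 148, 152, 149, 150, 142, 117, 78, 63, 64, 64, 62, 63, 65, 64], [60, 58, 61, 60, 60, 63, 62, 76, 117, 150, 166, 170, 172, 168, 166, 153, 134, 69, 65, 62, 64, 64, 64, 67], [60, 62, 58, 61, 61, 60, 71, 116, 151, 165, 171, 189, 189, 177, 165, 158, 153, 102, 64, 65, 62, 65, 65, 64], [59, 59, 59, 60, 61, 63, 106, 152, 155, 157, 167, 186, 191, 174, 161, 156, 156, 129, 67, 65, 65, 62, 63, 61], [59, 60, 60, 61, 62, 64, 147, 156, 144, 150, 163, 185, 190, 173, 160, 150, 157, 131, 63, 65, 65, 63, 64, 63], [60, 60, 59, 61, 63, 64, 155, 157, 144, 162, 156, 178, 172, 169, 152, 157, 160, 129, 66, 66, 64, 65, 64, 62], [62, 59,
[... 368 characters left out ...]
89, 182, 178, 172, 162, 118, 67, 64, 65, 63, 66, 65, 64], [61, 61, 61, 59, 63, 63, 60, 107, 167, 177, 182, 186, 184, 182, 179, 157, 101, 68, 63, 63, 65, 65, 66, 64], [59, 58, 60, 65, 62, 61, 63, 91, 156, 173, 184, 185, 186, 182, 157, 121, 108, 66, 67, 65, 65, 64, 67, 65], [59, 61, 58, 58, 60, 62, 63, 91, 125, 135, 160, 154, 152, 136, 124, 136, 106, 70, 65, 67, 63, 63, 65, 62], [60, 61, 62, 59, 62, 62, 62, 80, 140, 150, 136, 133, 147, 143, 159, 110, 110, 71, 66, 65, 64, 61, 65, 64], [57, 59, 61, 59, 61, 63, 61, 83, 119, 134, 155, 153, 154, 130, 126, 127, 108, 74, 66, 65, 67, 70, 62, 66], [60, 59, 63, 59, 64, 62, 62, 77, 128, 148, 134, 133, 137, 145, 156, 128, 113, 71, 67, 67, 67, 66, 65, 65]]
```

The nose tip is at crop (187,330) and the mouth ellipse spans columns 131–270, centre about 200. That agrees with the axis prediction to within about 0.5 mm. I'm descending to just above the mouth, then feeling.

>>> apply_moves([
  [0,0,0.01],
  [0,0,0.01],
  [0,0,0.01],
  [0,0,0.01],
  [0,0,0.005],
  [0,0,0],
  [0,0,0],
], turn=[0,0,0,0,0,0,0], gripper=[0,0,0,0,0,0,0])

```text
time_s: 9.67
position: [493.4, 239.3, 104.0]
eef_rot: [-2.682, -1.635, 0.002]
force: [-0.4, 0.7, -1.8]
grip_width: 26.8
gripper_force: 59.1
```

>>> apply_moves([
  [0,0,0.002],
  [0,0,0.002],
  [0,0,0.002],
  [0,0,0],
], turn=[0,0,0,0], gripper=[0,0,0,0])

```text
time_s: 10.0
position: [493.7, 239.4, 98.6]
eef_rot: [2.683, 1.635, -0.0]
force: [0.6, -0.2, -2.3]
grip_width: 26.5
gripper_force: 59.1
```

```bash
python3 - <<'E'
from h import *
a=avg(5)
s=r.grab_frame("side")[:,:,::-1];cv2.imwrite("pics/s5.png",s)
cv2.imwrite("pics/crop5.png",cv2.resize(s[120:210,195:285],None,fx=6,fy=6,interpolation=cv2.INTER_CUBIC))
E
```

```text
avg pos,force,width,grip [ 4.9382e+02  2.3945e+02  9.8910e+01 -2.1000e-01 -9.0000e-02 -1.7500e+00
  2.6580e+01  5.9120e+01] sd [0.1 0.  0.1 0.5 0.1 0.4]
```

View pics/crop5.png

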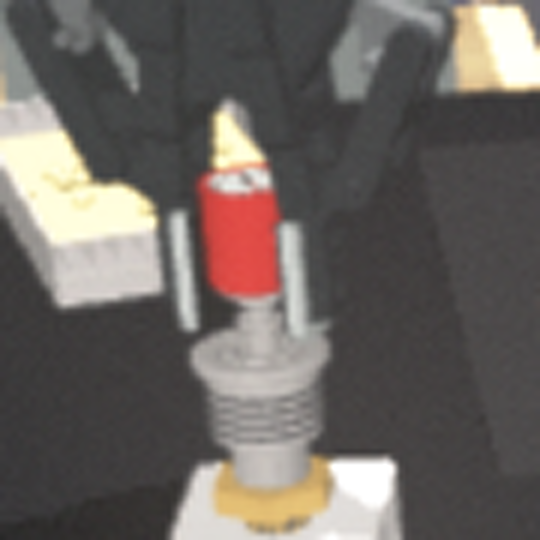

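The nose is entering the mouth centrally: plug column 261, collar 190–330. No contact force yet, so I'm continuing by feel.

>>> apply_moves([
  [0,0,0.0015],
  [0,0,0.0015],
  [0,0,0.001],
  [0,0,0],
], turn=[0,0,0,0], gripper=[0,0,0,0])

```text
time_s: 10.63
position: [493.9, 239.7, 95.1]
eef_rot: [-2.682, -1.634, -0.001]
force: [-1.6, 1.3, 1.1]
grip_width: 26.4
gripper_force: 59.1
```

>>> apply_moves([
  [0,0,0.001],
  [0,0,0.001],
  [0,0,0],
], turn=[0,0,0], gripper=[0,0,0])

```text
time_s: 10.88
position: [493.3, 240.1, 92.4]
eef_rot: [-2.681, -1.634, -0.0]
force: [-2.0, 4.4, -1.2]
grip_width: 26.7
gripper_force: 59.4
```

>>> apply_moves([
  [0,0,0.001],
  [0,0,0.001],
  [0,0,0],
], turn=[0,0,0], gripper=[0,0,0])

```text
time_s: 11.13
position: [493.3, 240.2, 91.3]
eef_rot: [-2.681, -1.634, 0.001]
force: [-4.9, 3.9, 4.7]
grip_width: 26.5
gripper_force: 63.1
```

>>> apply_moves([
  [0.0002,-0.0006,0],
  [0,0,0],
  [0,0,0],
], turn=[0,0,0], gripper=[0,0,0])

```text
time_s: 11.38
position: [493.3, 240.2, 91.3]
eef_rot: [-2.682, -1.634, -0.0]
force: [-4.1, 4.0, 4.5]
grip_width: 26.8
gripper_force: 63.2
```

```bash
python3 - <<'E'
from h import *
a=avg(5)
E
```

```text
avg pos,force,width,grip [493.26 240.24  91.26  -3.79   3.23   5.33  26.58  63.22] sd [0.  0.  0.  0.3 0.3 0.2]
```

>>> apply_moves([
  [0.0001,-0.0004,0.0005],
  [0,0,0.0005],
  [0,0,0],
], turn=[0,0,0], gripper=[0,0,0])

```text
time_s: 11.88
position: [493.2, 240.3, 90.9]
eef_rot: [-2.683, -1.635, -0.0]
force: [-4.6, 1.4, 7.8]
grip_width: 26.5
gripper_force: 63.8
```

>>> apply_moves([
  [0,0,0.0005],
  [0,0,0.0005],
  [0,0,0],
], turn=[0,0,0], gripper=[0,0,0])

```text
time_s: 12.13
position: [493.3, 240.2, 89.5]
eef_rot: [2.683, 1.635, 0.001]
force: [-4.0, 2.7, 5.9]
grip_width: 26.7
gripper_force: 62.6
```

>>> apply_moves([
  [0,-0.0004,0.0005],
  [0,0,0.0005],
  [0,0,0.0005],
  [0,0,0],
], turn=[0,0,0,0], gripper=[0,0,0,0])

```text
time_s: 12.47
position: [493.2, 240.3, 88.3]
eef_rot: [2.682, 1.634, 0.001]
force: [-3.8, 1.2, 7.4]
grip_width: 26.8
gripper_force: 62.9
```

>>> apply_moves([
  [0,0,0.0005],
  [0,0,0.0005],
  [0,0,0.0005],
  [0,0,0],
], turn=[0,0,0,0], gripper=[0,0,0,0])

```text
time_s: 12.8
position: [493.2, 240.3, 87.0]
eef_rot: [2.682, 1.634, 0.001]
force: [-5.5, 1.5, 8.4]
grip_width: 26.5
gripper_force: 63.1
```

```bash
python3 - <<'E'
from h import *
a=avg(4);print(r.get_obs()["ft_torque"].round(2))
E
```

```text
avg pos,force,width,grip [493.25 240.29  86.99  -4.37   1.27   7.53  26.5   63.11] sd [0.  0.  0.  0.3 0.3 0.4]
[ 0.23  0.74 -0.01]
```

>>> apply_moves([
  [0,-0.0003,0.0005],
  [0,0,0.0005],
  [0,0,0.0005],
  [0,0,0.0005],
  [0,0,0],
], turn=[0,0,0,0,0], gripper=[0,0,0,0,0])

```text
time_s: 13.42
position: [493.3, 240.4, 85.2]
eef_rot: [2.682, 1.634, 0.002]
force: [-3.3, 0.5, 8.5]
grip_width: 26.4
gripper_force: 63.7
```

>>> apply_moves([
  [0,0,0.0005],
  [0,0,0.0005],
  [0,0,0.0005],
  [0,0,0.0005],
  [0,0,0],
], turn=[0,0,0,0,0], gripper=[0,0,0,0,0])

```text
time_s: 13.83
position: [493.4, 240.5, 84.3]
eef_rot: [2.682, 1.634, 0.002]
force: [-6.9, 0.6, 13.3]
grip_width: 26.6
gripper_force: 64.0
```

>>> apply_moves([
  [0,-0.0003,0.0005],
  [0,0,0.0005],
  [0,0,0.0005],
  [0,0,0.0005],
  [0,0,0],
], turn=[0,0,0,0,0], gripper=[0,0,0,0,0])

```text
time_s: 14.25
position: [493.4, 240.6, 82.6]
eef_rot: [2.682, 1.634, 0.003]
force: [-6.8, -0.4, 14.0]
grip_width: 26.8
gripper_force: 64.6
```

```bash
python3 - <<'E'
from h import *
a=avg(4);print(r.get_obs()["ft_torque"].round(2))
s=r.grab_frame("side")[:,:,::-1];cv2.imwrite("pics/s6.png",s)
cv2.imwrite("pics/crop6.png",cv2.resize(s[120:210,195:285],None,fx=6,fy=6,interpolation=cv2.INTER_CUBIC))
E
```

```text
avg pos,force,width,grip [ 4.9337e+02  2.4062e+02  8.2620e+01 -6.6400e+00 -4.1000e-01  1.4890e+01
  2.6580e+01  6.4610e+01] sd [0.  0.  0.  0.7 0.5 0.6]
[0.06 1.19 0.08]
```

View pics/crop6.png

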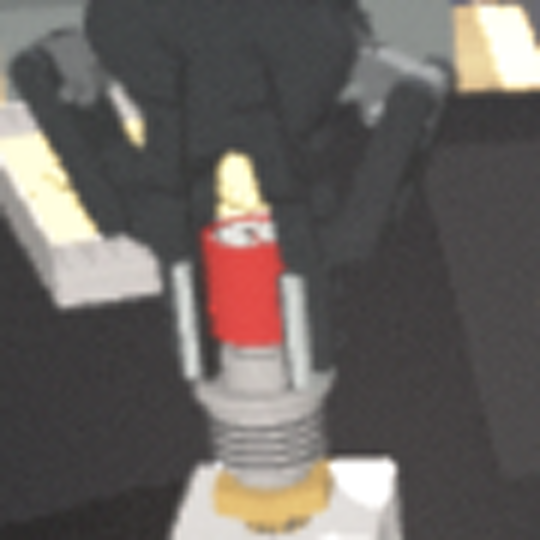

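The sleeve is drawn back (collar top at crop row ~385, earlier 350) and the plug is going in. I'm continuing to home.

>>> apply_moves([
  [0,0,0.0005],
  [0,0,0.0005],
  [0,0,0.0005],
  [0,0,0.0005],
  [0,0,0],
], turn=[0,0,0,0,0], gripper=[0,0,0,0,0])

```text
time_s: 14.92
position: [493.4, 240.8, 80.8]
eef_rot: [2.682, 1.635, 0.003]
force: [-7.6, -0.3, 16.0]
grip_width: 27.0
gripper_force: 65.0
```

>>> apply_moves([
  [0,0,0.0005],
  [0,0,0.0005],
  [0,0,0.0005],
  [0,0,0],
], turn=[0,0,0,0], gripper=[0,0,0,0])

```text
time_s: 15.25
position: [493.5, 240.8, 79.6]
eef_rot: [2.682, 1.635, 0.003]
force: [-7.6, 0.8, 16.4]
grip_width: 26.6
gripper_force: 65.3
```

>>> apply_moves([
  [0,0,0.0005],
  [0,0,0.0005],
  [0,0,0],
], turn=[0,0,0], gripper=[0,0,0])

```text
time_s: 15.5
position: [493.4, 240.8, 78.6]
eef_rot: [2.682, 1.635, 0.003]
force: [-8.0, -0.0, 17.1]
grip_width: 27.0
gripper_force: 65.4
```

>>> apply_moves([
  [0,0,0.0005],
  [0,0,0.0005],
  [0,0,0],
], turn=[0,0,0], gripper=[0,0,0])

```text
time_s: 15.75
position: [493.5, 240.9, 78.4]
eef_rot: [2.682, 1.635, 0.002]
force: [-9.8, -0.1, 22.2]
grip_width: 26.6
gripper_force: 65.6
```

>>> apply_moves([
  [0,0,0.0005],
  [0,0,0.0005],
  [0,0,0],
], turn=[0,0,0], gripper=[0,0,0])

```text
time_s: 16.0
position: [493.5, 240.9, 78.4]
eef_rot: [2.682, 1.635, 0.002]
force: [-13.2, -1.2, 27.2]
grip_width: 26.6
gripper_force: 65.8
```

The force jumped from 17 to 27 N with no further travel at z=78.4, where the shoulder should land on the mouth, so this is the hard stop. I'm easing off and opening.

>>> apply_moves([
  [0,0,-0.0005],
  [0,0,-0.0005],
  [0,0,0],
  [0,0,0],
], turn=[0,0,0,0], gripper=[0,0,0,0])

```text
time_s: 16.33
position: [493.5, 240.9, 78.4]
eef_rot: [2.682, 1.635, 0.003]
force: [-10.4, -1.0, 22.0]
grip_width: 26.7
gripper_force: 65.7
```

>>> apply_moves([
  [0,0,0],
  [0,0,0],
  [0,0,0],
  [0,0,0],
  [0,0,0],
  [0,0,0],
], turn=[0,0,0,0,0,0], gripper=[80,80,80,80,80,80])

```text
time_s: 16.83
position: [491.4, 240.1, 73.2]
eef_rot: [2.683, 1.635, -0.003]
force: [-0.2, -0.8, -0.2]
grip_width: 68.1
gripper_force: 0.0
```

```bash
python3 - <<'E'
from h import *
a=avg(3)
E
```

```text
avg pos,force,width,grip [4.9159e+02 2.4030e+02 7.3470e+01 1.6000e-01 1.0000e-02 6.0000e-02
 6.8210e+01 0.0000e+00] sd [0.1 0.1 0.1 0.4 0.1 0.2]
```

Released with no residual force. I'm retreating straight up and checking.

>>> apply_moves([
  [0,0,-0.005],
  [0,0,-0.01],
  [0,0,-0.015],
  [0,0,-0.02],
  [0,0,-0.03],
  [0,0,-0.03],
  [0,0,-0.03],
  [0,0,-0.03],
  [0,0,0],
], turn=[0,0,0,0,0,0,0,0,0], gripper=[80,80,80,80,80,80,80,80,80])

```text
time_s: 17.73
position: [495.5, 241.8, 253.8]
eef_rot: [2.68, 1.633, 0.022]
force: [0.8, 1.5, 1.6]
grip_width: 68.4
gripper_force: 0.0
```

```bash
python3 - <<'E'
from h import *
a=avg(2)
s=r.grab_frame("side")[:,:,::-1];cv2.imwrite("pics/s7.png",s)
A=cv2.resize(s[120:210,195:285],(540,540),interpolation=cv2.INTER_CUBIC)
B=cv2.resize(s[140:440,190:340],(260,520),interpolation=cv2.INTER_AREA)
B=cv2.copyMakeBorder(B,0,20,0,0,cv2.BORDER_CONSTANT)
cv2.imwrite("pics/crop7.png",np.hstack([A,B]))
E
```

```text
avg pos,force,width,grip [ 4.9379e+02  2.4119e+02  2.4898e+02  6.4000e-01 -7.0000e-02 -2.6000e-01
  6.8370e+01  0.0000e+00] sd [0.6 0.2 1.6 0.3 0.3 0.6]
```

View pics/crop7.png

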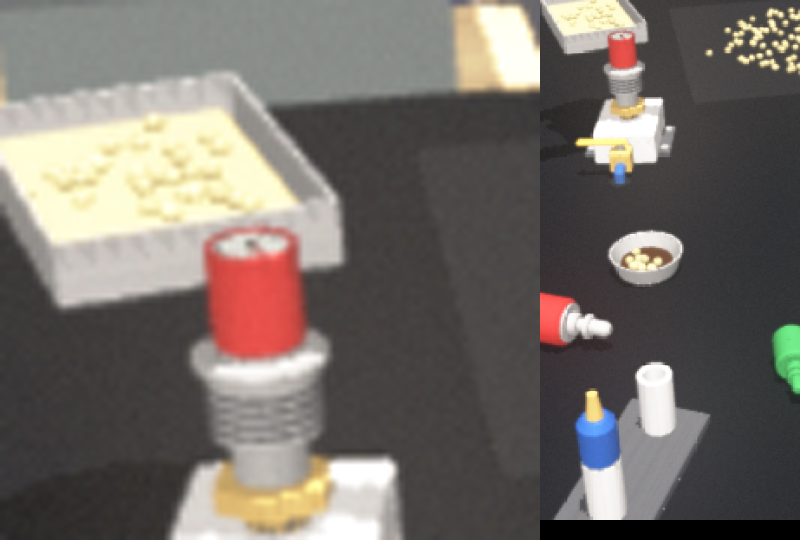

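The gauge sits on the mouth with no plug showing (red bottom at crop row 355). The collar is back at its original place, columns 190–330. I'll compare the sleeve height numerically with the first picture.

```bash
python3 - <<'E'
from h import *
g=lambda n:cv2.cvtColor(cv2.imread(f"pics/{n}.png"),cv2.COLOR_BGR2GRAY).astype(np.float32)[182:200,222:256]
a=g("s5")
w=cv2.createHanningWindow(a.shape[::-1],cv2.CV_32F)
for n in("side0","s4","s6","s7"):print(n,cv2.phaseCorrelate(a,g(n),w))
E
```

```text
side0 ((-0.20119236505306048, -0.25590228248131197), 1.0089854487666376)
s4 ((-0.0515533922699305, -0.00487186119736549), 1.0036971245282962)
s6 ((-0.2557628015137148, -0.11980756683163207), 0.8107855415638582)
s7 ((-0.22963995541122273, -0.2728075785379396), 1.026120702425639)
```

```bash
python3 - <<'E'
from h import *
g=lambda n:cv2.cvtColor(cv2.imread(f"pics/{n}.png"),cv2.COLOR_BGR2GRAY).astype(float)[182:200,222:256]
d={n:abs(g(n)-g("side0")).mean().round(1) for n in("s4","s6","s7")};print(d)
if d["s7"]<d["s4"]+2: print(r.sign_off())
E
```

```text
{'s4': np.float64(5.7), 's6': np.float64(20.0), 's7': np.float64(5.5)}
the job is handed in; nothing more can be done
None
```

The red test gauge is out of its stand, home in the coupler and locked by the sleeve, which the final picture shows fully forward again. The nozzle and dish look undisturbed; the tray and meter I never went near but did not re-check. The two look-alikes (big red and green) toppled on their own early on and I left them. The job is handed in at about 18 s.

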